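# Nip the spine of a notebook in the locking clamp

### The arm

A 6-joint arm with a two-finger parallel gripper is mounted at the origin on the work surface. World frame = base frame: x ahead of the robot, y to its left, z up, the work surface at z = 0. Lengths are in m, angles in rad, forces in N, time in s.
With the tool pointing down it reaches from about 0.375 to 0.9 m from the base axis. Payload 3.1 kg.
Tool frame: the origin (TCP) lies at the very end of the fingers, on their centre line; the grasp point (between the pads) lies 19 mm behind it (r.tcp_to_grasp is the distance from the TCP to the grasp point, in m); z points along the fingers, y is the line along which they close (so a half turn about z gives the same grasp; the last joint's range is limited). The gripper opens to 87 mm and grips with 3 to 60 N. Pads are 19 mm wide; open, the fingers measure 117 mm over their backs; the gripper's body (75 mm by 190 mm) begins 51 mm behind the grasp point.
Start: joints at [-1.466, 0.527, 1.433, -0, 1.181, -0.178], TCP at [0.174, -0.6, 0.223] pointing down, gripper open.
Joint ranges: [-3.08, 3.08], [-0.75, 2.2], [0.22, 2.44], [-1.43, 4.57], [0, 2.65], [-2.85, 2.85]. Speed limits (rad/s): [2.79, 2.79, 3.14, 3.14, 3.14, 3.14].

### API

Orientations are given as a unit quaternion [x, y, z, w].
In Python, from station import r gives the robot as it stands.
- The arm moves only by the shell command python3 -m creep 'ROWS'. ROWS is JSON, a list that holds one entry, the list of rows, each a list of 5 numbers: the opening in per cent of the stroke, from 0 (shut) to 100 (fully open), then the shift along the tool's x, y, z in m, then the turn about the tool's z in rad. A call has 1 to 8 rows; each row is the pose to reach, as a shift and turn from the pose commanded when the call began, along the tool's axes at that moment; what a row does not reach only later rows make up. A row lasts 1/8 s, in which the tool goes at most 62.5 mm and 10.7 degrees, less where a joint would pass 70% of its speed; a pose out of reach is approached as far as the arm can. A call with a gripper value outside its range is refused whole. The fingers move at their own pace and stop on an object; the grip force is fixed at half the most. Time passes only in rows, so rows that repeat a pose let the fingers close. It gives the time, the measured TCP pose, the force, the opening and the grip force at its end, in the units of the state.
- r.read_state(): the state, without advancing time (a new reading comes with each control period).
- r.grab_frame(name): name is "scene" or "top" or "wrist"; returns a dict with "img" (400x640x3 uint8, blue, green, red), "range_z" (400x640 float32, m along the optical axis (not along the pixel's ray), 0 where there is no reading), "camera_matrix" (3x3 intrinsics, pixels), "D" ([k1, k2, p1, p2, k3] as OpenCV has them; the pictures are not rectified), "camera_from_world" (4x4, takes a point from world to camera coordinates); the wrist camera has in their place "T_tool_cam" (4x4, takes a point from camera to tool coordinates, whose origin is the TCP and whose axes are the flange's). Camera axes: x right, y up, looking along -z (the intrinsics and any distortion apply to the point x, -y, -z); pixel columns grow to the right and rows downward; lengths in m; the calibration is good to about 2 mm. A picture is of the moment at which its call begins: read the wrist's pose just before it.
- r.sign_off(): hands the job in; it is judged then, once.
The state is a dict: "time": time; "joint_positions": joint angles; "dq": joint speeds; "joint_efforts": joint torques, N m; "tool_pos": TCP position; "tool_rot": TCP orientation; "wrist_force": force on the tool from outside, world axes, zero at the start; "moment": the same for the moment, N m; "opening": finger opening in m; "gripper_force": force on a finger pad.
Only numpy, scipy, OpenCV 4.12 (cv2) and the standard library are available. Lean on these libraries where they do the work, as an engineer would, in place of code of your own. Each camera call takes 0.05 s, during which the arm holds its last target. There are 200 camera calls.

### The job

The notebook's adhesive spine strip needs a firm nip: push the blue clamp handle down until it locks over centre on the notebook, let go, and leave it clamped for a good three seconds. Then flick the red release lever up so that the clamp springs open, draw the notebook out from under the jaw and lay it gently down flat, cover up as it is, on the middle of the grey felt pad. Leave the clamp open and do not disturb the ribbon spools or the paste jar.

Things in the scene. Friction and masses are not known exactly. Their poses are not given: they have to be found in the camera images.
- clamp: Bench-mounted steel locking clamp (locking pliers fixed upside down) on a wooden board 295 x 80 x 10 mm; it stays put. Origin: on the desk under the jaw pivot. x runs along it to the jaw tip and notebook, y across, z up. In x (mm): lever tail -168 to -130, handle end -126, pad 52 to 72, board -140 to 155. A screw knob (18 mm across) sits at x -131 to -120, z 64 to 82, under the lever.
- clamp_handle (a joint): Blue handle's angle to the jaw, rad: 0 open (as at the start), grows as it is pushed down; dead centre about 1.04, locked on its stop at 1.14. Closing takes up to about 15 N down at handle_press. Let go short of dead centre it springs open; past it, it snaps home and stays. Locked, it resists being pulled up.
- handle_press (a point): Point on top of the blue handle (bar 20 mm wide, 10 mm thick), 18 mm from its rear end: where to push down. It moves with the handle: open, 185 mm above the desk; locked, in the clamp's frame at x = -108, z = 107 mm. It swings down and 27 mm towards the clamp's -x.
- release_lever (a joint): Swing of the red release lever in the handle, rad: 0 at rest (light return spring, lower stop), grows as its tail is lifted, stop at 0.7. With the clamp locked, lifting the tail 30 to 45 mm with about 8 N breaks the toggle (at about 0.2 rad) and the clamp springs open by itself; let go, the lever returns to 0.
- lever_tail (a point): Middle of the red lever's tail: flat bar 10 mm wide (clamp's y), 6 mm thick, sticking out 42 mm behind the handle; point 16 mm from its tip. Locked: in the clamp's frame at x = -152, z = 88 mm, free space below down to the desk. Clamp sprung open: about x = -126, z = 202 mm. Can be pinched across its width from above and lifted, or hooked from below.
- bed (a point): Where the notebook rests: a point of the clamp at its x = 49, y = 0, z = 30 mm. From here a steel anvil (66 mm wide, 26 mm long) and then a wooden rest 34 mm wide run 100 mm along the clamp's x, top at z = 30 mm; beside the rest there is free room down to the board's top at z = 10 mm. Behind the notebook's spine is a fence, top at z = 38 mm.
- jaw_pad: Black rubber pad, 20 x 64 x 14 mm, under the jaw's tip; presses the notebook's spine strip with about 30 N when locked. Its origin is the jaw pivot (64 mm above the clamp's origin). Open, the pad hangs 13 mm or more above the notebook, over x = 57 to 80 mm of the clamp's frame, the jaw above it up to z = 115 mm.
- notebook: Slim cream notebook 112 (x) x 58 (y) x 14 mm (z), 50 to 105 g, grey-blue adhesive strip along its spine end. Origin: centre of its underside; +x to the free end away from the spine. At the start it lies on the clamp's rest (underside at z = 30 mm), spine under the open jaw; the free end stands clear of the jaw and can be pinched across the 58 mm width.
- felt_pad: Flat grey felt pad 120 (x) x 160 (y) x 5 mm, fixed on the desk beside the clamp. Origin: centre of its underside; its top is 5 mm above.
- peach_spool: Upright spool of peach ribbon, 68 mm across, 100 mm tall, loose; bystander. Origin: centre of its underside.
- grey_spool: Upright spool of blue-grey ribbon, 68 mm across, 100 mm tall, loose; bystander. Origin: centre of its underside.
- paste_jar: Small paste jar with a brass lid, 56 mm across, 55 mm tall, loose; bystander. Origin: centre of its underside.
There are look-alikes about, which are no part of the job. There is more than one size of the notebook; the one meant has the size given above.

How it is judged:
By the outcome, as a careful person would: the job done as asked, in the order asked, and still so for the second after the job is handed in, with the robot touching nothing.
It also fails if it takes over 66 s, if anything falls off the work surface, if the arm or the gripper's body presses on something with over 40 N, if the wrist force passes 120 N, or if a joint passes its speed limit or range.

## Working session

There is one attempt and no reset: what is moved stays moved. The work goes in short steps, Python scripts to look and compute and a shell command to move; the robot and the scene stay as the last step left them, time stands still between calls to the robot, and variables do not carry over. Pictures are saved under pics/ and viewed, at most 10 in all, crops included, and the job is handed in when it is done.

```bash
mkdir -p pics
cat > h.py <<'E'
import numpy as np,cv2
from station import r
def grab(n):
    s=r.read_state(); f=r.grab_frame(n); f['s']=s; return f
def pose(f):
    if 'camera_from_world' in f: return np.linalg.inv(np.array(f['camera_from_world']))
    from scipy.spatial.transform import Rotation as R
    T=np.eye(4);T[:3,:3]=R.from_quat(f['s']['tool_rot']).as_matrix();T[:3,3]=f['s']['tool_pos']
    return T@np.array(f['T_tool_cam'])
def ray(f,px):
    u=cv2.undistortPoints(np.array(px,float).reshape(-1,1,2),np.array(f['camera_matrix']),np.array(f['D'])).reshape(-1,2)
    d=np.c_[u[:,0],-u[:,1],-np.ones(len(u))]; return d
def onplane(f,px,z):
    T=pose(f); d=ray(f,px)@T[:3,:3].T; o=T[:3,3]
    return o+d*((z-o[2])/d[:,2])[:,None]
def bydepth(f,px):
    T=pose(f); d=ray(f,px); p=np.array(px,int); z=f['range_z'][p[:,1],p[:,0]]
    return (d*z[:,None])@T[:3,:3].T+T[:3,3]
E
python3 - <<'E'
from h import *
import pickle
for n in('top','scene'):
    f=grab(n);cv2.imwrite(f'pics/{n}0.png',f['img']);pickle.dump(f,open(f'{n}0.pkl','wb'))
print(r.read_state())
E
```

```text
{'time': 0.1, 'joint_positions': array([-1.46647490e+00,  5.28400732e-01,  1.43376078e+00, -9.95086592e-06,
        1.18143024e+00, -1.78497075e-01]), 'dq': array([-0.00139094, -0.00350809, -0.00101177,  0.00031048, -0.00152205,
       -0.00137318]), 'joint_efforts': array([ 4.99452017e-04, -4.40985453e+01, -1.77150625e+01,  6.35368167e-02,
        5.33306866e-02, -4.54240933e-05]), 'tool_pos': array([ 0.17437169, -0.59949237,  0.22165685]), 'tool_rot': array([ 9.90017600e-01,  1.40940242e-01,  3.24646747e-05, -9.99033356e-04]), 'wrist_force': array([ 0.19695193,  0.03971609, -0.50540483]), 'moment': array([ 0.01157273, -0.00877484, -0.01147245]), 'gripper_force': 0.0, 'opening': 0.08698686040884746}
```

View pics/top0.png

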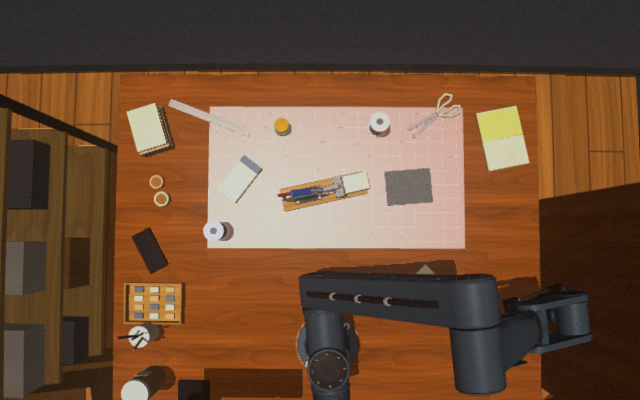

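View pics/scene0.png

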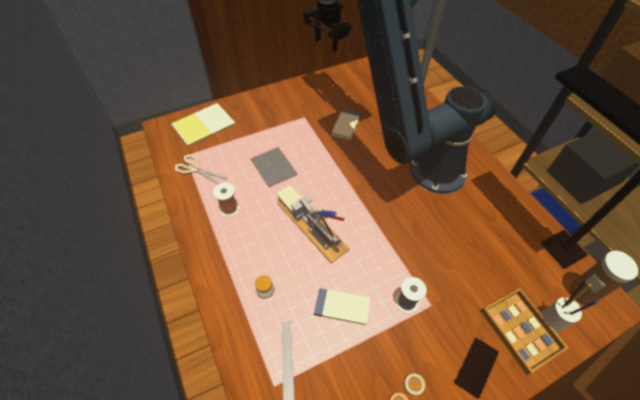

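The top view shows the clamp at (325,190) with a cream notebook at its right end (356,182), the felt pad at (409,187), spools at (379,122) and (215,230), and the jar at (282,127). The things that could be taken for the notebook are the one in the clamp (356,182), a larger cream one with a blue-grey strip (240,178), the stack (149,130) and the yellow/cream open book (503,138). The description points to the one in the clamp. I'll check that with sizes and one crop.

Run:
```python
from h import *
import pickle
f=pickle.load(open('top0.pkl','rb'));im=f['img']
c=cv2.resize(im[155:225,265:445],None,fx=4.4,fy=4.4,interpolation=cv2.INTER_CUBIC);cv2.imwrite('pics/c1.png',c)
hsv=cv2.cvtColor(im,cv2.COLOR_BGR2HSV)
def rect(mask,roi,z,name):
    m=np.zeros_like(mask);x0,y0,x1,y1=roi;m[y0:y1,x0:x1]=mask[y0:y1,x0:x1]
    m=cv2.morphologyEx(m,cv2.MORPH_OPEN,np.ones((2,2)))
    cs,_=cv2.findContours(m,0,2);k=max(cs,key=cv2.contourArea)
    P=onplane(f,k.reshape(-1,2)+0.0,z)[:,:2]
    (cx,cy),(w,h),a=cv2.minAreaRect((P*1000).astype(np.float32));print(name,round(cx),round(cy),round(w),round(h),round(a,1),len(k),cv2.boundingRect(k))
cream=((hsv[...,1]<75)&(hsv[...,2]>150)&(hsv[...,0]>15)&(hsv[...,0]<50)).astype(np.uint8)*255
dark=((hsv[...,2]<130)).astype(np.uint8)*255
org=((hsv[...,0]<20)&(hsv[...,1]>120)).astype(np.uint8)*255
blue=((hsv[...,0]>100)&(hsv[...,0]<130)&(hsv[...,1]>120)).astype(np.uint8)*255
rect(cream,(335,165,375,200),.044,'nb')
rect(cream,(215,150,265,205),.015,'lookalike')
rect(dark,(380,160,440,215),.005,'felt')
rect(org,(270,165,375,215),.01,'board')
rect(blue,(270,165,375,215),.15,'blue')
for p in [(356,182),(409,187),(240,180),(379,122),(215,230),(282,127),(300,193),(290,194),(335,186)]: print(p,np.round(bydepth(f,[p])[0],3))
```

```text
nb 553 -98 59 87 14.2 39 (343, 172, 28, 22)
lookalike 563 303 168 172 0.1 114 (216, 157, 50, 49)
felt 542 -286 118 158 5.0 51 (386, 170, 48, 37)
board 489 55 34 191 9.2 56 (284, 194, 56, 18)
blue 510 87 14 58 8.3 17 (292, 190, 19, 7)
(356, 182) [ 0.557 -0.097  0.043]
(409, 187) [ 0.544 -0.285  0.004]
(240, 180) [0.565 0.303 0.025]
(379, 122) [ 0.751 -0.169  0.107]
(215, 230) [0.391 0.371 0.102]
(282, 127) [0.743 0.156 0.062]
(300, 193) [0.508 0.089 0.174]
(290, 194) [0.504 0.12  0.181]
(335, 186) [ 0.537 -0.023  0.099]
```

View pics/c1.png

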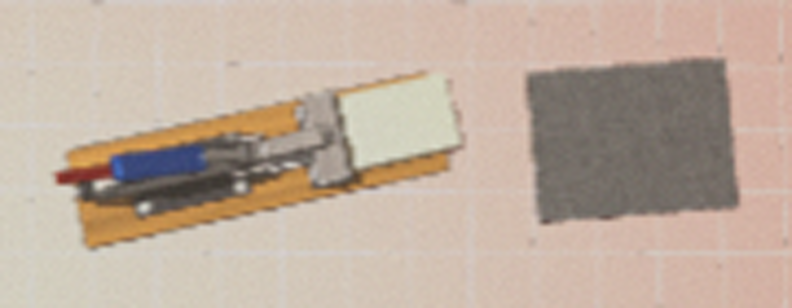

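The crop confirms it: the cream notebook sits in the clamp under the grey jaw, measures 59 mm wide and its top is at z≈44 mm. The board corners are near crop (68,152), (87,248), (448,168) and (430,72). The look-alike at (240,178) lies loose on the desk. Next I'll work out the clamp frame.

Run:
```python
from h import *
import pickle
f=pickle.load(open('top0.pkl','rb'));im=f['img']
C=np.array([(68,152),(87,248),(448,168)])/4.4+[265,155]-.4
P=onplane(f,C,.01)[:,:2];print('board',P.round(3),np.linalg.norm(P[0]-P[1]),np.linalg.norm(P[1]-P[2]))
N=np.array([(440,74),(463,147),(340,94),(358,168)])/4.4+[265,155]-.4
Q=onplane(f,N,.044)[:,:2];print('nb',Q.round(3))
ax=P[2]-P[1];ax/=np.linalg.norm(ax);ay=np.array([-ax[1],ax[0]])
O=(P[0]+P[2])/2-7.5e-3*ax
print('O',O,'ax',ax,np.degrees(np.arctan2(ax[1],ax[0])))
print('nb in clamp',((Q-O)@np.c_[ax,ay]).round(3))
for n,x in [('press locked',-.108),('press open',-.081),('tail locked',-.152),('grip',.145)]: print(n,(O+x*ax).round(3))
# handle points from depth
hsv=cv2.cvtColor(im,cv2.COLOR_BGR2HSV)
roi=np.zeros(im.shape[:2],bool);roi[165:215,270:375]=1
for n,m in(('blue',(hsv[...,0]>100)&(hsv[...,0]<130)&(hsv[...,1]>120)&roi),('red',((hsv[...,0]<6)|(hsv[...,0]>172))&(hsv[...,1]>150)&roi)):
    v,u=np.nonzero(m);B=bydepth(f,np.c_[u,v]);k=B[:,2]>.06;B=B[k]
    c=np.c_[(B[:,:2]-O)@np.c_[ax,ay],B[:,2]];print(n,len(c),c.min(0).round(3),c.max(0).round(3),np.median(c,0).round(3))
    o=np.argsort(c[:,0]);print(c[o[::6]].round(3).tolist())
```

```text
board [[ 0.535  0.166]
 [ 0.459  0.15 ]
 [ 0.523 -0.135]] 0.07756478744667722 0.29215766588550535
nb [[ 0.593 -0.126]
 [ 0.536 -0.144]
 [ 0.577 -0.048]
 [ 0.52  -0.062]]
O [0.52713654 0.02274338] ax [ 0.21904512 -0.97571473] -77.34704527230414
nb in clamp [[ 0.16   0.032]
 [ 0.164 -0.028]
 [ 0.08   0.033]
 [ 0.081 -0.026]]
press locked [0.503 0.128]
press open [0.509 0.102]
tail locked [0.494 0.171]
grip [ 0.559 -0.119]
blue 83 [-0.096 -0.151  0.138] [-0.027  0.006  1.762] [-0.069 -0.001  0.174]
[[-0.096, -0.003, 0.194], [-0.092, -0.002, 0.2], [-0.089, 0.001, 0.194], [-0.084, -0.006, 0.189], [-0.08, 0.001, 0.181], [-0.075, -0.007, 0.18], [-0.072, -0.004, 0.171], [-0.068, -0.001, 0.168], [-0.064, 0.004, 0.171], [-0.059, -0.002, 0.158], [-0.054, 0.003, 0.163], [-0.05, -0.004, 0.157], [-0.045, 0.002, 0.15], [-0.04, -0.005, 0.146]]
red 21 [-0.135 -0.003  0.183] [-0.103  0.003  0.213] [-0.118  0.     0.2  ]
[[-0.135, 0.001, 0.212], [-0.123, -0.002, 0.206], [-0.114, -0.003, 0.205], [-0.106, -0.001, 0.185]]
```

The board measures 292×78 mm and the notebook 59 mm wide, and the blue and red parts line up on clamp y≈0, so it's consistent. The clamp's x axis is at -77° and its origin is at (0.527, 0.023). I'll approach with the fingers shut, lifting and turning on the way.

```bash
cat >> h.py <<'E'
O=np.array([.527,.023]);A=np.radians(-77.3);ax=np.array([np.cos(A),np.sin(A)]);ay=np.array([-ax[1],ax[0]])
def to(cx,cy,z,world=None,s=None):
    from scipy.spatial.transform import Rotation as R
    s=r.read_state(); M=R.from_quat(s['tool_rot']).as_matrix()
    p=np.r_[O+cx*ax+cy*ay if world is None else world,z]
    yaw=np.arctan2(M[1,1],M[0,1]); t=np.arctan2(ay[1],ay[0])
    e=-((t-yaw+np.pi/2)%np.pi-np.pi/2)
    print('clamp',np.r_[(s['tool_pos'][:2]-O)@np.c_[ax,ay],s['tool_pos'][2]].round(4),'shift',(M.T@(p-s['tool_pos'])).round(4),'turn',e.round(3),'F',s['wrist_force'].round(1),'t',s['time'],'open',round(s['opening'],4))
E
python3 -m creep '[[[0,0,0,-0.03,-0.18],[0,0.03,-0.03,-0.05,-0.37],[0,0.08,-0.09,-0.05,-0.55],[0,0.13,-0.14,-0.05,-0.74],[0,0.18,-0.2,-0.05,-0.92],[0,0.23,-0.26,-0.05,-1.11],[0,0.28,-0.31,-0.05,-1.3],[0,0.33,-0.37,-0.05,-1.48]]]'
python3 -c "
from h import *
to(-.084,0,.26)"
```

```text
time: 1.1
tool_pos: [0.3554, -0.2221, 0.2725]
tool_rot: [0.634, 0.773, 0.0, 0.0]
wrist_force: [1.1, -0.5, 0.6]
opening: 0.0151
gripper_force: 0.0
clamp [ 0.2014 -0.2213  0.2725] shift [0.2907 0.2143 0.0125] turn -0.024 F [ 1.1 -0.5  0.6] t 1.1 open 0.0151
```

```bash
python3 -m creep '[[[0,0.045,0.035,0.01,-0.02],[0,0.09,0.07,0.01,-0.02],[0,0.14,0.1,0.01,-0.02],[0,0.18,0.13,0.01,-0.02],[0,0.22,0.16,0.01,-0.02],[0,0.26,0.19,0.01,-0.02],[0,0.26,0.19,0.01,-0.02],[0,0.26,0.19,0.01,-0.02]]]'
python3 -c "
from h import *
to(-.086,0,.23)
f=grab('wrist');cv2.imwrite('pics/w1.png',f['img'])"
```

```text
time: 2.1
tool_pos: [0.491, 0.0674, 0.2621]
tool_rot: [0.628, 0.778, -0.001, -0.001]
wrist_force: [0.3, -0.5, -0.1]
opening: 0.0003
gripper_force: 0.0
clamp [-0.0512 -0.0253  0.2621] shift [0.035  0.0251 0.032 ] turn -0.009 F [ 0.3 -0.5 -0.1] t 2.1 open 0.0003
```

View pics/w1.png

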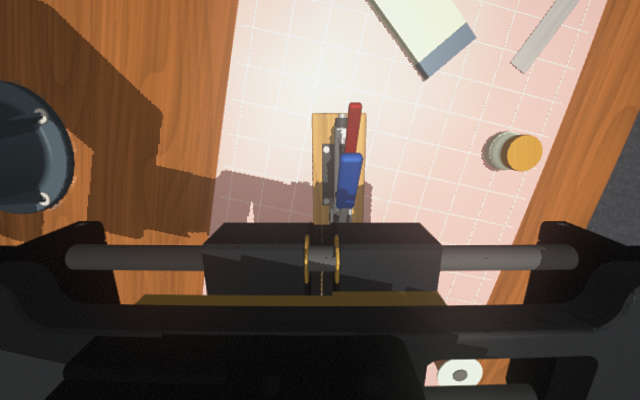

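The wrist view shows the blue handle's rear end at (350,155), the red tail running up to (355,103), and the board (312–366) parallel to the tool axis. I'll refine the handle position with depth.

Run:
```python
from h import *
f=grab('wrist');im=f['img'];hsv=cv2.cvtColor(im,cv2.COLOR_BGR2HSV)
roi=np.zeros(im.shape[:2],bool);roi[90:215,300:375]=1
for n,m in(('blue',(hsv[...,0]>100)&(hsv[...,0]<130)&(hsv[...,1]>150)&roi),('red',((hsv[...,0]<6)|(hsv[...,0]>172))&(hsv[...,1]>180)&roi)):
    v,u=np.nonzero(m);B=bydepth(f,np.c_[u,v]);B=B[(B[:,2]>.12)&(B[:,2]<.25)]
    c=np.c_[(B[:,:2]-O)@np.c_[ax,ay],B[:,2]]
    print(n,len(c));e=np.linspace(c[:,0].min(),c[:,0].max(),6)
    for a,b in zip(e,e[1:]):
        k=c[(c[:,0]>=a)&(c[:,0]<=b)];print(k.mean(0).round(4),'yrange',np.percentile(k[:,1],[3,97]).round(4),'ztop',k[:,2].max().round(3))
px=[(313,160),(366,160),(313,200),(366,200)]
Q=onplane(f,px,.01)[:,:2];print('board',((Q-O)@np.c_[ax,ay]).round(4))
```

```text
blue 1
[-0.096  -0.0023  0.1944] yrange [-0.0023 -0.0023] ztop 0.194
[-0.096  -0.0023  0.1944] yrange [-0.0023 -0.0023] ztop 0.194
[-0.096  -0.0023  0.1944] yrange [-0.0023 -0.0023] ztop 0.194
[-0.096  -0.0023  0.1944] yrange [-0.0023 -0.0023] ztop 0.194
[-0.096  -0.0023  0.1944] yrange [-0.0023 -0.0023] ztop 0.194Traceback (most recent call last):
  File "<stdin>", line 5, in <module>
  File "h.py", line 17, in bydepth
    T=pose(f); d=ray(f,px); p=np.array(px,int); z=f['range_z'][p[:,1],p[:,0]]
                 ~~~^^^^^^
  File "h.py", line 11, in ray
    u=cv2.undistortPoints(np.array(px,float).reshape(-1,1,2),np.array(f['camera_matrix']),np.array(f['D'])).reshape(-1,2)
      ~~~~~~~~~~~~~~~~~~~^^^^^^^^^^^^^^^^^^^^^^^^^^^^^^^^^^^^^^^^^^^^^^^^^^^^^^^^^^^^^^^^^^^^^^^^^^^^^^^^^^
cv2.error: OpenCV(4.12.0) /io/opencv/modules/calib3d/src/undistort.dispatch.cpp:347: error: (-215:Assertion failed) CV_IS_MAT(_src) && CV_IS_MAT(_dst) && (_src->rows == 1 || _src->cols == 1) && (_dst->rows == 1 || _dst->cols == 1) && _src->cols + _src->rows - 1 == _dst->rows + _dst->cols - 1 && (CV_MAT_TYPE(_src->type) == CV_32FC2 || CV_MAT_TYPE(_src->type) == CV_64FC2) && (CV_MAT_TYPE(_dst->type) == CV_32FC2 || CV_MAT_TYPE(_dst->type) == CV_64FC2) in function 'cvUndistortPointsInternal'
```

The handle's rear end is at clamp (-0.096, -0.002, 0.194), which matches the top view. I'll move over it and press along the arc.

```bash
python3 -m creep '[[[0,0.012,0.012,0,0],[0,0.024,0.023,0,0],[0,0.024,0.023,0.03,0],[0,0.024,0.023,0.05,0],[0,0.024,0.023,0.06,0],[0,0.025,0.023,0.066,0]]]'
python3 -c "
from h import *
to(-.086,-.002,.17)"
```

```text
time: 2.95
tool_pos: [0.5095, 0.0971, 0.1963]
tool_rot: [0.628, 0.778, 0.0, 0.0]
wrist_force: [0.0, -0.6, -0.3]
opening: 0.0004
gripper_force: 0.0
clamp [-0.0761 -0.0008  0.1963] shift [ 0.0099 -0.0013  0.0263] turn -0.01 F [ 0.  -0.6 -0.3] t 2.95 open 0.0004
```

```bash
python3 -m creep '[[[0,0.003,-0.001,0.01,0],[0,0.007,-0.001,0.02,0],[0,0.012,-0.001,0.03,0],[0,0.016,-0.001,0.04,0],[0,0.02,-0.001,0.05,0],[0,0.023,-0.001,0.058,0],[0,0.025,-0.001,0.065,0],[0,0.026,-0.001,0.07,0]]]'
python3 -c "
from h import *
to(-.104,-.002,.105)"
```

```text
time: 3.95
tool_pos: [0.5023, 0.1222, 0.1259]
tool_rot: [0.628, 0.778, -0.0, -0.0]
wrist_force: [0.1, -0.2, 1.7]
opening: 0.0001
gripper_force: 0.3
clamp [-0.1022 -0.0023  0.1259] shift [0.0018 0.0003 0.0209] turn -0.01 F [ 0.1 -0.2  1.7] t 3.95 open 0.0001
```

```bash
python3 -m creep '[[[0,0,0,0.005,0],[0,0.001,0,0.01,0],[0,0.002,0,0.014,0],[0,0.002,0,0.017,0],[0,0.002,0,0.019,0],[0,0.002,0,0.021,0]]]'
python3 -c "
from h import *
to(-.104,-.002,.105)
f=grab('scene');cv2.imwrite('pics/s1.png',cv2.resize(f['img'][150:290,240:400],None,fx=4,fy=4))"
```

```text
time: 4.7
tool_pos: [0.5022, 0.1241, 0.1058]
tool_rot: [0.628, 0.778, 0.0, -0.0]
wrist_force: [-1.7, 1.0, 7.5]
opening: 0.0004
gripper_force: 3.9
clamp [-0.1041 -0.002   0.1058] shift [-0.0001 -0.      0.0008] turn -0.01 F [-1.7  1.   7.5] t 4.7 open 0.0004
```

View pics/s1.png

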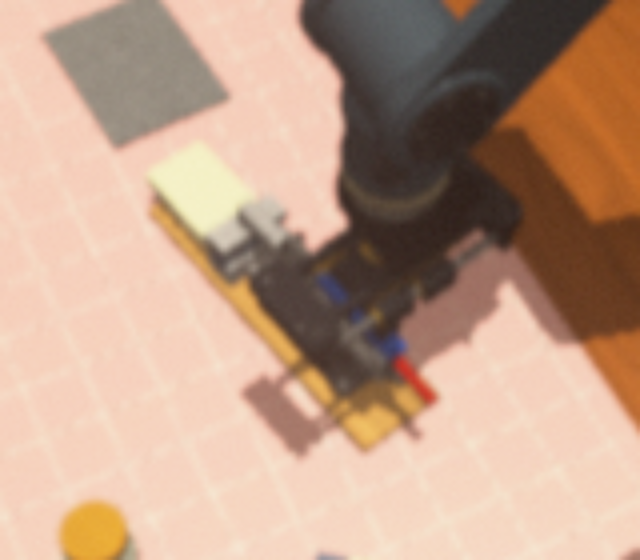

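The handle lies nearly flat under the fingers, with the red tail at crop (415,380). I'll press a little more to be sure it locks, watching the force.

```bash
python3 -m creep '[[[0,0,0,0.002,0],[0,0,0,0.003,0],[0,0,0,0.003,0]]]'
```

```text
time: 5.12
tool_pos: [0.5023, 0.1243, 0.1048]
tool_rot: [0.628, 0.778, 0.001, 0.0]
wrist_force: [-3.3, 2.1, 16.7]
opening: 0.0006
gripper_force: 8.4
```

```bash
python3 -m creep '[[[0,0,0,0.002,0],[0,0,0,0.002,0],[0,0,0,0.002,0]]]'
```

```text
time: 5.5
tool_pos: [0.5023, 0.1245, 0.1037]
tool_rot: [0.628, 0.778, 0.001, 0.0]
wrist_force: [-6.0, 1.6, 23.7]
opening: 0.0006
gripper_force: 11.8
```

It's on the stop at 24 N and stiff. I'll let go, rise and look.

```bash
python3 -m creep '[[[0,0,0,-0.02,0],[0,0.01,0,-0.06,0],[45,0.03,0,-0.1,0],[45,0.048,0,-0.1,-0.01],[45,0.048,0,-0.1,-0.01],[45,0.048,0,-0.1,-0.01]]]'
python3 - <<'E'
from h import *
to(-.152,-.002,.07)
f=grab('wrist');g=grab('top')
a=f['img'];b=cv2.resize(g['img'][160:215,270:380],(640,320),interpolation=cv2.INTER_CUBIC)
cv2.imwrite('pics/w2.png',cv2.resize(np.vstack([a,b]),None,fx=.83,fy=.83))
E
```

```text
time: 6.25
tool_pos: [0.491, 0.1705, 0.1991]
tool_rot: [0.624, 0.781, -0.001, -0.001]
wrist_force: [0.5, 0.0, -0.8]
opening: 0.0322
gripper_force: 0.0
clamp [-0.1518 -0.0027  0.1991] shift [0.0003 0.0011 0.1291] turn 0.001 F [ 0.5  0.  -0.8] t 6.25 open 0.0322
```

View pics/w2.png

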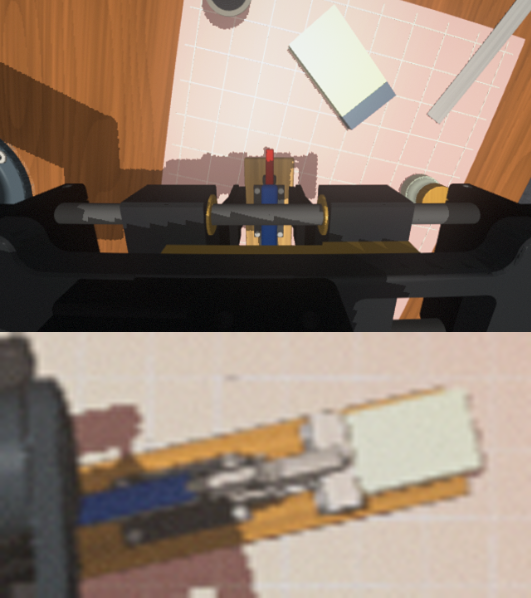

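The handle stays flat: blue at (267,205) and the red tail at (268,165) in the wrist half, between the fingers. I'll check the tail's offset at z≈0.09.

```bash
python3 - <<'E'
from h import *
f=grab('wrist');im=f['img'].astype(int)
m=(im[...,2]>110)&(im[...,1]<60)&(im[...,0]<60);m[:170]=0;m[235:]=0;m[:,:300]=0;m[:,345:]=0
v,u=np.nonzero(m);print(len(v),u.min(),u.max(),v.min(),v.max())
Q=onplane(f,[(u.mean(),v.min()),(u.min(),v.mean()),(u.max(),v.mean()),(u.mean(),v.max())],.091)[:,:2];print(((Q-O)@np.c_[ax,ay]).round(4))
Q=onplane(f,[(297,215),(355,215)],.01)[:,:2];print(((Q-O)@np.c_[ax,ay]).round(4))
E
python3 -m creep '[[[45,0,0,0.02,0],[45,0,0,0.04,0],[45,0,0,0.05,0],[45,0,0,0.05,0],[45,0,0,0.05,0],[45,0,0,0.05,0],[45,0,0,0.05,0],[45,0,0,0.05,0]]]'
```

```text
171 320 327 195 220
[[-0.1535 -0.0004]
 [-0.1414 -0.0042]
 [-0.1414  0.003 ]
 [-0.1268 -0.0004]]
[[-0.1057 -0.0358]
 [-0.1056  0.042 ]]
time: 7.4
tool_pos: [0.4922, 0.1709, 0.1509]
tool_rot: [0.624, 0.781, 0.0, 0.0]
wrist_force: [-0.6, 0.3, -0.6]
opening: 0.0392
gripper_force: 0.0
```

```bash
python3 -m creep '[[[45,0,0.002,0.02,0],[45,0,0.002,0.04,0],[45,0,0.002,0.06,0],[45,0,0.002,0.075,0],[45,0,0.002,0.081,0],[45,0,0.002,0.081,0],[45,0,0.002,0.081,0],[45,0,0.002,0.081,0]]]'; python3 -m creep '[[[45,0,0,0,0],[45,0,0,0,0],[45,0,0,0,0],[45,0,0,0,0],[45,0,0,0,0],[45,0,0,0,0],[45,0,0,0,0],[45,0,0,0,0]]]'
```

```text
time: 8.4
tool_pos: [0.4945, 0.1714, 0.0702]
tool_rot: [0.624, 0.781, 0.0, 0.0]
wrist_force: [-0.5, 0.2, 0.8]
opening: 0.039
gripper_force: 0.0
time: 9.4
tool_pos: [0.494, 0.1713, 0.0696]
tool_rot: [0.624, 0.781, 0.0, 0.0]
wrist_force: [0.2, 0.1, -0.5]
opening: 0.0394
gripper_force: 0.0
```

It has been clamped free for about 4 s. Now I'll pinch the tail and lift it.

```bash
python3 -m creep '[[[0,0,0,0,0],[0,0,0,0,0],[0,0,0,0,0],[0,0,0,0,0],[0,0,0,-0.005,0],[0,0,0,-0.01,0],[0,0,0,-0.015,0],[0,0,0,-0.02,0]]]';python3 -m creep '[[[0,0,0,-0.005,0],[0,0,0,-0.01,0],[0,0,0,-0.015,0],[0,0,0,-0.02,0],[0,0,0,-0.025,0],[0,0,0,-0.025,0]]]'
```

```text
time: 10.4
tool_pos: [0.4938, 0.1709, 0.0898]
tool_rot: [0.624, 0.781, -0.0, 0.0]
wrist_force: [1.3, -2.5, -4.3]
opening: 0.0093
gripper_force: 30.0
time: 11.15
tool_pos: [0.4944, 0.1697, 0.1161]
tool_rot: [0.624, 0.782, -0.001, 0.001]
wrist_force: [-0.3, -8.4, 3.1]
opening: 0.0093
gripper_force: 30.0
```

The toggle has broken and the force is now upward. I'll follow the arc to the open position and then let go.

```bash
python3 -m creep '[[[0,-0.001,0,-0.012,0],[0,-0.004,0,-0.024,0],[0,-0.009,0,-0.036,0],[0,-0.014,0,-0.047,0],[0,-0.019,0,-0.057,0],[0,-0.025,0,-0.066,0],[0,-0.026,0,-0.067,0]]]'; python3 -m creep '[[[20,0,0,0,0],[35,0,0,0,0],[35,0,0,-0.01,0],[35,0,0,-0.05,0],[35,0,0,-0.1,0],[35,0,0,-0.1,0],[35,0,0,-0.1,0]]]'
```

```text
time: 12.02
tool_pos: [0.4992, 0.1473, 0.1827]
tool_rot: [0.625, 0.781, 0.001, -0.001]
wrist_force: [-3.2, 7.2, 2.8]
opening: 0.0095
gripper_force: 30.0
time: 12.9
tool_pos: [0.4994, 0.1457, 0.2816]
tool_rot: [0.624, 0.781, -0.0, 0.0]
wrist_force: [0.2, -1.3, 0.3]
opening: 0.0305
gripper_force: 0.0
```

```bash
python3 -m creep '[[[35,-0.03,0,0,0],[60,-0.08,0,0,0],[100,-0.13,0,0,0],[100,-0.18,0,0,0],[100,-0.22,0,0.02,0],[100,-0.24,0,0.05,0],[100,-0.24,0,0.08,0],[100,-0.24,0,0.08,0]]]'
python3 - <<'E'
from h import *
f=grab('wrist');g=grab('top')
to(.137,.002,.022)
a=f['img'];b=cv2.resize(g['img'][160:215,270:380],(640,320),interpolation=cv2.INTER_CUBIC)
cv2.imwrite('pics/w3.png',cv2.resize(np.vstack([a,b]),None,fx=.83,fy=.83))
E
```

```text
time: 13.9
tool_pos: [0.5495, -0.0876, 0.1978]
tool_rot: [0.625, 0.781, -0.002, -0.005]
wrist_force: [0.4, -0.7, 0.9]
opening: 0.0855
gripper_force: 0.0
clamp [1.137e-01 2.000e-04 2.010e-01] shift [-0.0234  0.0021  0.179 ] turn 0.001 F [0.4 0.  0.5] t 14.0 open 0.0865
```

View pics/w3.png

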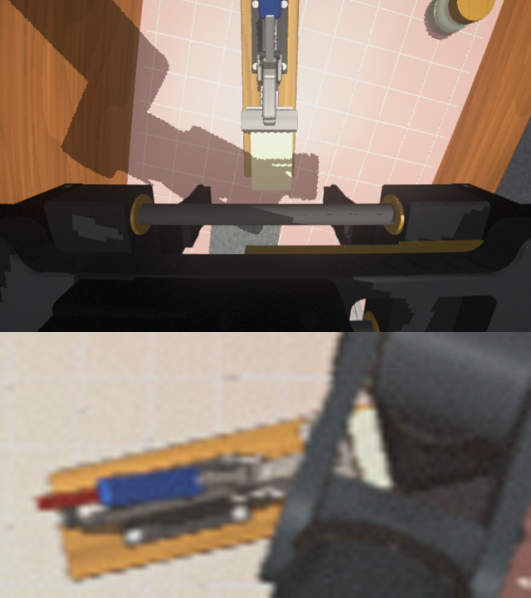

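The clamp is open: the blue handle is high again in the top half at (150,485). The notebook is in front of the fingers at wrist x 251–293, with its free end at row 190.

Run:
```python
from h import *
f=grab('wrist');im=f['img']
px=np.array([(251.5,185),(292.5,185),(272,190)])/.83
Q=onplane(f,px,.044)[:,:2];print(((Q-O)@np.c_[ax,ay]).round(4))
to(.137,.002,.022)
```

```text
[[ 0.1589 -0.0229]
 [ 0.159   0.0378]
 [ 0.1668  0.0075]]
clamp [0.114  0.0009 0.2019] shift [-0.023   0.0011  0.1799] turn 0.001 F [ 0.2 -0.2 -0. ] t 14.05 open 0.0865
```

```bash
python3 -m creep '[[[100,-0.012,0.002,0.03,0],[100,-0.023,0.004,0.07,0],[100,-0.023,0.004,0.11,0],[100,-0.023,0.004,0.14,0],[100,-0.023,0.004,0.16,0],[100,-0.023,0.004,0.172,0],[100,-0.023,0.004,0.179,0],[100,-0.023,0.004,0.179,0]]]'; python3 -m creep '[[[100,0,0,0,0],[50,0,0,0,0],[50,0,0,0,0],[50,0,0,0,0],[50,0,0,0,0],[50,0,0,0,0]]]'
```

```text
time: 15.05
tool_pos: [0.5619, -0.1097, 0.023]
tool_rot: [0.624, 0.781, 0.0, 0.0]
wrist_force: [-0.6, -0.1, 0.3]
opening: 0.0868
gripper_force: 0.0
time: 15.8
tool_pos: [0.5614, -0.1098, 0.0227]
tool_rot: [0.624, 0.781, -0.0, -0.0]
wrist_force: [-1.0, -0.2, 0.9]
opening: 0.0576
gripper_force: 30.0
```

It's gripped at 57.6 mm, but the fingertips reach 7 mm below the underside and would hit the felt. I'll regrip 11 mm higher.

```bash
python3 -m creep '[[[85,0,0,0,0],[85,0,0,0,0],[85,0,0,-0.006,0],[85,0,0,-0.011,0],[85,0,0,-0.011,0],[50,0,0,-0.011,0],[50,0,0,-0.011,0],[50,0,0,-0.011,0]]]'; python3 -m creep '[[[50,0,0,0,0],[50,0,0,0,0],[50,0,0,-0.003,0],[50,-0.01,0,-0.003,0],[50,-0.03,0,-0.003,0],[50,-0.05,0,-0.003,0],[50,-0.06,0,-0.003,0],[50,-0.06,0,-0.003,0]]]'
```

```text
time: 16.8
tool_pos: [0.5614, -0.1097, 0.0334]
tool_rot: [0.624, 0.781, -0.0, -0.0]
wrist_force: [0.0, -0.6, -0.2]
opening: 0.0579
gripper_force: 29.9
time: 17.8
tool_pos: [0.575, -0.1696, 0.0365]
tool_rot: [0.625, 0.78, 0.0, 0.0]
wrist_force: [-0.9, -0.2, -0.8]
opening: 0.0577
gripper_force: 29.9
```

```bash
python3 -m creep '[[[50,-0.02,0,-0.01,0],[50,-0.04,0,-0.03,0],[50,-0.06,-0.01,-0.04,0.04],[50,-0.08,-0.03,-0.04,0.08],[50,-0.105,-0.045,-0.04,0.12],[50,-0.125,-0.055,-0.04,0.15],[50,-0.137,-0.062,-0.04,0.155],[50,-0.137,-0.062,-0.04,0.155]]]'
python3 - <<'E'
from h import *
import pickle
to(0,0,.0095,world=[.544,-.316])
f=grab('scene');cv2.imwrite('pics/s2.png',cv2.resize(f['img'][110:270,200:380],None,fx=4,fy=3.7))
E
```

```text
time: 18.8
tool_pos: [0.5442, -0.3165, 0.0765]
tool_rot: [0.684, 0.73, 0.0, 0.0]
wrist_force: [0.5, 0.2, -1.0]
opening: 0.0577
gripper_force: 29.9
clamp [ 0.335  -0.0579  0.0765] shift [ 0.0005 -0.0002  0.067 ] turn -0.156 F [ 0.5  0.2 -1. ] t 18.8 open 0.0577
```

View pics/s2.png

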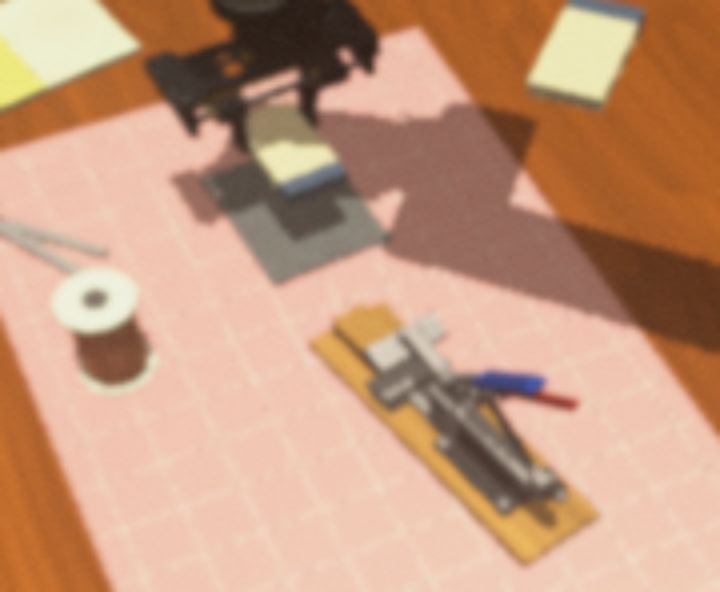

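The notebook hangs level over the felt with its strip end at crop (312,180), and the clamp is open. I'll lower it gently.

```bash
python3 -m creep '[[[50,0,0,0.02,0],[50,0,0,0.04,0],[50,0,0,0.053,0],[50,0,0,0.06,0],[50,0,0,0.063,0],[50,0,0,0.065,0],[50,0,0,0.0665,0],[50,0,0,0.0665,0]]]'; python3 -m creep '[[[50,0,0,0.0005,0],[50,0,0,0.001,0],[50,0,0,0.001,0]]]'
```

```text
time: 19.85
tool_pos: [0.5445, -0.3157, 0.0103]
tool_rot: [0.683, 0.73, 0.0, 0.0]
wrist_force: [-0.1, 0.4, -0.9]
opening: 0.0576
gripper_force: 29.9
time: 20.23
tool_pos: [0.5444, -0.3155, 0.0091]
tool_rot: [0.683, 0.73, 0.0, 0.0]
wrist_force: [0.1, 1.2, -0.6]
opening: 0.0578
gripper_force: 29.9
```

```bash
python3 -m creep '[[[50,0,0,0.0005,0],[50,0,0,0.001,0],[50,0,0,0.001,0]]]'; python3 -m creep '[[[70,0,0,0,0],[85,0,0,0,0],[90,0,0,0,0],[90,0,0,-0.02,0],[90,0,0,-0.07,0],[90,0,0,-0.12,0],[90,-0.05,0,-0.17,0],[90,-0.1,0,-0.17,0]]]';  python3 -m creep '[[[90,-0.05,0,0,0],[90,-0.1,0,0,0],[90,-0.15,0,0,0],[90,-0.15,0,0,0]]]'
python3 - <<'E'
from h import *
f=grab('top');im=f['img'];hsv=cv2.cvtColor(im,cv2.COLOR_BGR2HSV)
cv2.imwrite('pics/t2.png',cv2.resize(im[100:260,190:450],None,fx=3,fy=3))
for n,m,z in(('cream',(hsv[...,1]<75)&(hsv[...,2]>140)&(hsv[...,0]>15)&(hsv[...,0]<50),.019),):
    k=np.zeros(m.shape,np.uint8);k[165:210,375:445]=m[165:210,375:445]
    k=cv2.morphologyEx(k,cv2.MORPH_OPEN,np.ones((2,2),np.uint8))
    c=max(cv2.findContours(k,0,2)[0],key=cv2.contourArea).reshape(-1,2)+0.
    print(n,cv2.minAreaRect((onplane(f,c,z)[:,:2]*1000).astype(np.float32)))
E
```

```text
time: 20.6
tool_pos: [0.5445, -0.3156, 0.0084]
tool_rot: [0.683, 0.73, -0.0, 0.0]
wrist_force: [-1.5, 0.0, 3.3]
opening: 0.0578
gripper_force: 29.9
time: 21.6
tool_pos: [0.5536, -0.4169, 0.1851]
tool_rot: [0.682, 0.731, -0.0, 0.005]
wrist_force: [0.1, -0.5, 0.6]
opening: 0.0787
gripper_force: 0.0
time: 22.1
tool_pos: [0.5599, -0.5694, 0.1789]
tool_rot: [0.684, 0.729, -0.001, 0.002]
wrist_force: [0.8, -0.1, -0.5]
opening: 0.0782
gripper_force: 0.0
cream ((540.1177368164062, -298.694580078125), (59.52846908569336, 96.08216094970703), 4.293100833892822)
```

View pics/t2.png

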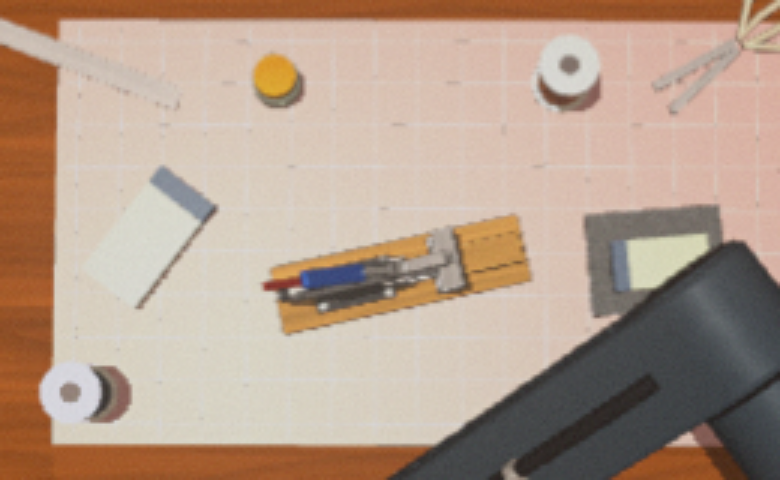

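The notebook lies flat, strip visible and cover up, at crop (663,262). It's within about 5–8 mm of the pad's centre at (655,262) and well inside the pad. The clamp is open, and the spools and jar haven't moved.

```bash
python3 -c "
from station import r
print(r.sign_off())"
```

```text
the job is handed in; nothing more can be done
None
```

The job is handed in after about 22 s on the robot's clock: the notebook was clamped for about 4 s, released and laid flat, cover up, about 5–8 mm off the felt pad's centre, with the clamp left open and the spools and jar untouched.

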